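Hold a hand greaser snapped on a slanted grease nipple

TASK

Take the hand greaser off its parking post and press its open end squarely onto the slanted grease nipple of the bearing housing until it snaps over the nipple's locking balls, then push on against the brass spring collar until the collar is down at least three quarters of its travel. Finish while gripping the greaser and holding it pushed in like that: do not let go or ease off, and leave the other things on the bench where they are.

Things in the scene. Friction and masses are not known exactly. Their poses are not given: they have to be found in the camera images.
- greaser_grip (a point): hand greaser, loose, about 0.3 kg, 102 mm tall, upright, open end down over the parking post. From below: round steel sleeve 32 mm across, 40 mm high; square grooved aluminium grip 30 x 30 mm, 52 mm high; round black cap 30 mm across, 10 mm high. Point: centre of the square grip, 66 mm above the open end. z: from open end to cap; x, y: square to the grip's flats
- greaser_mouth (a point): centre of the greaser's open end, 66 mm below greaser_grip, same axes. The mouth is 26 mm wide, narrows within 6 mm to a lip 20 mm in bore and 3 mm long, and behind the lip the bore is 26 mm wide, up to 40 mm from the mouth
- nipple: grease nipple: fixed round steel stem 16 mm across, 38.5 mm long, nose tapered to 9 mm, slanted 25 deg from vertical on the green bearing housing. Origin: foot of the stem, on the face of a round boss 46 mm across, 90 mm above the bench. z runs along the stem out to its tip; it leans to the side its -x points to. The greaser may be turned any way round about it
- nipple_balls (a point): point on the nipple's axis 26.5 mm from its foot, same axes: four sprung locking balls stick out 4.5 mm from the stem there. Pushing the greaser's lip over them takes about 10 to 15 N along the axis; they snap out behind the lip, drawing the greaser on, when the greaser's open end comes to about 17 mm from the nipple's foot, and then resist about 12 N of pull
- collar (a joint): brass ring 34 mm across round the foot of the nipple, sprung along the nipple's z; its top face stands 18 mm from the foot when free and the greaser's open end pushes it in. Value: how far it is pushed in, 0 free to 0.010 m at its stop. The spring takes 2 N at first, 11 N at the stop; when the push is eased it returns to about 0.004 with the greaser snapped on
- housing: green bearing housing, fixed to the bench, foot 120 x 70 mm, 81 mm high without the boss, with a steel shaft stub 120 mm long through it along its y. Origin at the centre of its underside. The nipple's boss leans to its -x side; the nipple's foot is at x = -21 mm, y = 0, z = 90 mm of it
- stand: fixed parking stand of the greaser: a grey plate 90 x 90 x 8 mm with an upright post 16 mm in diameter and 26 mm high on it, which stands inside the greaser; lift the greaser straight up by more than 30 mm to clear it. Origin at the centre of its underside
- vblock: bystander: loose steel V-block 60 x 50 x 50 mm, origin under its centre
- calculator: bystander: loose black calculator 80 x 155 x 14 mm, origin under its centre
- angle_plate: bystander: loose dark steel angle plate 90 x 70 x 90 mm, origin under its centre
- grease_tin: bystander: loose round tin 66 mm in diameter, 70 mm high, origin under its centre
Mind the look-alikes: they are no part of the job. Leave any pink look-alike of the part that bears greaser_grip alone.

How it is judged:
By the outcome, as a careful person would: the job done as asked, in the order asked, and still so for the second after the job is handed in, while the arm keeps its last pose, push and grip.
It also fails if it takes over 40 s, if anything falls off the work surface, if the arm or the gripper's body presses on something with over 40 N, if the wrist force passes 120 N, or if a joint passes its speed limit or range.

ROBOT

A 6-joint arm with a two-finger parallel gripper is mounted at the origin on the work surface. World frame = base frame: x ahead of the robot, y to its left, z up, the work surface at z = 0. Lengths are in m, angles in rad, forces in N, time in s.
With the tool pointing down it reaches from about 0.375 to 0.925 m from the base axis. Payload 5.7 kg.
Tool frame: the origin (TCP) lies between the finger pads; the fingertips stand 17 mm ahead of it and the grasp point (between the pads) lies 2 mm behind it; x points along the fingers, y is the direction in which the jaws open and shut, and the axes are right-handed (so a half turn about x gives the same grasp; the last joint's range is limited). The gripper opens to 88 mm and grips with 3 to 60 N. Pads are 20 mm wide; open, the fingers measure 115 mm over their backs; the gripper's body (75 mm by 178 mm) begins 61 mm behind the grasp point.
Start: joints at [-1.38, 0.359, 1.51, -0, 1.272, -0.115], TCP at [0.181, -0.572, 0.24] pointing down, gripper open.
Joint ranges: [-2.97, 2.97], [-1.01, 2.36], [0.21, 2.38], [-0.96, 4.11], [0.2, 2.71], [-2.98, 2.98]. Speed limits (rad/s): [2.39, 2.39, 3.14, 3.14, 3.14, 3.14].

INTERFACE

Orientations are given as a 3x3 rotation matrix whose columns are the frame's x, y, z axes.
In Python, from workcell import telemetry, vision, env, cut_out gives the robot as it stands.
- The arm moves only by the shell command python3 -m handwheel 'ROWS' [FORCE]. ROWS is JSON, a list of rows, each a list of 3 entries, a list of its own where there are three numbers: the turn, a rotation vector about the tool's x, y, z in rad, then the shift along the tool's x, y, z in cm, then the opening, from 0 (shut) to 1 (fully open). In form: [[[wx, wy, wz], [tx, ty, tz], claw], ...]. A call has 1 to 20 rows; each row shifts and turns the pose as measured when the row begins, along the tool's axes as they then stand; what a row does not reach is not made up. A row lasts 1/8 s, in which the tool goes at most 62.5 mm and 10.7 degrees, less where a joint would pass 70% of its speed; a pose out of reach is approached as far as the arm can. A call with a gripper value outside its range is refused whole. The fingers move at their own pace and stop on an object; FORCE is the grip in N (left out, the last holds). Time passes only in rows, so rows that do not move let the fingers close. It gives the time, the measured TCP pose, the force and the opening at its end, in the units of the state.
- telemetry.state(): the state, without advancing time (a new reading comes with each control period).
- vision.grab_frame(name): name is "scene" or "top"; returns a dict with "color" (384x512x3 uint8, red, green, blue), "vfov" (degrees; the focal length in pixels is half the picture's height over the tangent of half this angle, whatever the lens; pixels are square), "cx", "cy" (the principal point, pixels), "D" ([k1, k2, p1, p2, k3] as OpenCV has them; the pictures are not rectified), "origin" and "orientation" of the camera in the world. Camera axes: x right, y up, looking along -z (the intrinsics and any distortion apply to the point x, -y, -z); pixel columns grow to the right and rows downward; lengths in m; the calibration is good to about 2 mm. A picture is of the moment at which its call begins. There is no depth.
- env.sign_off(): hands the job in, once; it reports no verdict.
Trained networks look in the newest picture that a camera, given by its name, has taken for a name from the list of things; names that differ only in an ending like _2 or _b are one class to them, and where a whole thing is asked for, a point or a joint stands for the part that bears it (a point fixed in the world has none). Each returns a list of dicts, best first, with "conf" (0 to 1); they miss things now and then, are a little off and sometimes report something else, mostly with a low value. They report only what shows in the picture. A call takes as long as a camera call. They do not tell look-alikes from the thing itself.
- cut_out(camera, label): "mask" (384x512 bool, what is visible of it) and "point" ([column, row] in pixels, amid what is visible of it).
The state is a dict: "time_s": time; "q": joint angles; "joint_vel": joint speeds; "joint_efforts": joint torques, N m; "eef_pos": TCP position; "orientation": TCP orientation; "contact_force": force on the tool from outside, world axes, zero at the start; "moment": the same for the moment, N m; "grip_width": finger opening in m.
Only numpy, scipy, OpenCV 4.12 (cv2) and the standard library are available. Lean on these libraries where they do the work, as an engineer would, in place of code of your own. Each camera call takes 0.05 s, during which the arm holds its last target. There are 200 camera calls.

## Working session

There is one attempt and no reset: what is moved stays moved. The work goes in short steps, Python scripts to look and compute and a shell command to move; the robot and the scene stay as the last step left them, time stands still between calls to the robot, and variables do not carry over. Pictures are saved under pics/ and viewed, about 8 in all and at most 12, crops included, and the job is handed in when it is done.

```bash
mkdir -p pics; ls; cat > h.py <<'E'
import numpy as np, cv2
from workcell import telemetry, vision, env, cut_out
def cam(f):
    h,w=f["color"].shape[:2]; fl=h/2/np.tan(np.radians(f["vfov"])/2)
    K=np.array([[fl,0,f["cx"]],[0,fl,f["cy"]],[0,0,1.]])
    R=np.array(f["orientation"])@np.diag([1,-1,-1.]); o=np.array(f["origin"])
    return K,np.array(f["D"],float),R,o
def ray(f,p):
    K,D,R,o=cam(f); u=cv2.undistortPoints(np.array([[p]],float),K,D)[0,0]
    d=R@np.array([u[0],u[1],1]); return o,d/np.linalg.norm(d)
def atz(f,p,z):
    o,d=ray(f,p); return o+d*(z-o[2])/d[2]
def proj(f,P):
    K,D,R,o=cam(f); P=np.atleast_2d(P)
    return cv2.projectPoints(((P-o)@R).reshape(-1,1,3),np.zeros(3),np.zeros(3),K,D)[0][:,0]
def tri(fs,ps):
    A=np.zeros((3,3));b=np.zeros(3)
    for f,p in zip(fs,ps):
        o,d=ray(f,p);M=np.eye(3)-np.outer(d,d);A+=M;b+=M@o
    return np.linalg.solve(A,b)
def save(n,img,k=1):
    cv2.imwrite("pics/"+n,cv2.resize(img[:,:,::-1],None,fx=k,fy=k,interpolation=cv2.INTER_CUBIC))
E
python3 - <<'E'
from h import *
import pickle
S={}
ims=[]
for c in("scene","top"):
    f=vision.grab_frame(c);S[c]=f;ims.append(f["color"]);print(c,f["vfov"],f["cx"],f["cy"],f["D"],f["origin"],f["orientation"])
    for l in("greaser_grip","nipple","collar","housing","stand","vblock","calculator","angle_plate","grease_tin"):
        r=cut_out(c,l); print(c,l,[(round(x["conf"],2),np.round(x["point"]),int(x["mask"].sum())) for x in r])
    save(c+"0.png",f["color"],1.5)
pickle.dump(S,open("f0.pkl","wb"))
print(telemetry.state())
E
```

```text
pics
scene 56.40810781362197 253.9472091163638 193.972300641681 [-0.09542338  0.          0.          0.          0.        ] [ 1.20496265 -0.32379556  0.82520509] [[ 0.43403489 -0.6539306   0.61966804]
 [ 0.9007712   0.30355627 -0.3105879 ]
 [ 0.01499881  0.69298511  0.72079586]]
scene greaser_grip [(0.94, array([156., 230.]), 388), (0.85, array([195., 214.]), 353), (0.21, array([304., 178.]), 26)]
scene nipple [(0.55, array([298., 174.]), 106)]
scene collar []
scene housing [(0.86, array([300., 196.]), 1146)]
scene stand [(0.96, array([198., 230.]), 594)]
scene vblock [(0.76, array([269., 246.]), 660), (0.56, array([197., 229.]), 663)]
scene calculator [(0.66, array([234., 182.]), 880)]
scene angle_plate [(0.65, array([374., 179.]), 687), (0.44, array([121., 247.]), 720)]
scene grease_tin [(0.88, array([120., 246.]), 783)]
top 57.19688448397886 253.7202602180887 186.72242046125368 [-0.08335876  0.          0.          0.          0.        ] [0.39637081 0.01443138 1.16774746] [[ 0.01427229  0.98320967 -0.18192043]
 [-0.99986672  0.0125913  -0.0103919 ]
 [-0.0079268   0.1820445   0.
[... 609 characters left out ...]
,
        1.27253315e+00, -1.15110637e-01]), 'joint_vel': array([-0.00041667, -0.00192266, -0.00153553,  0.00086751, -0.00015856,
       -0.00015359]), 'joint_efforts': array([ 1.10975350e-03, -5.15341330e+01, -2.71135032e+01,  6.80260244e-02,
        2.46162561e-02, -5.21615775e-06]), 'eef_pos': array([ 0.18058334, -0.57212659,  0.23963783]), 'orientation': array([[-2.51103413e-05,  3.01012599e-01, -9.53620163e-01],
       [ 1.18556184e-04, -9.53620155e-01, -3.01012599e-01],
       [-9.99999993e-01, -1.20616096e-04, -1.17411774e-05]]), 'contact_force': array([ 0.69996351,  0.55073159, -0.15739472]), 'moment': array([-0.00269197, -0.03101846,  0.00255447]), 'grip_width': 0.08805658467795358}
```

```bash
python3 - <<'E'
from h import *
import pickle
S=pickle.load(open("f0.pkl","rb"))
a=S["scene"]["color"][130:290,90:410];b=S["top"]["color"][130:290,110:430]
save("crop0.png",np.vstack([a,b]),2.4 if 0 else 1.87)
save("cropA.png",a,2.5);save("cropB.png",b,2.5)
E
```

```text
(no output)
```

View pics/cropA.png

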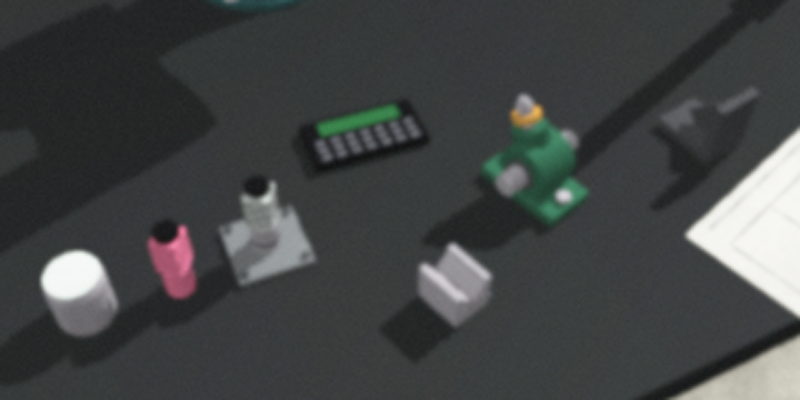

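View pics/cropB.png

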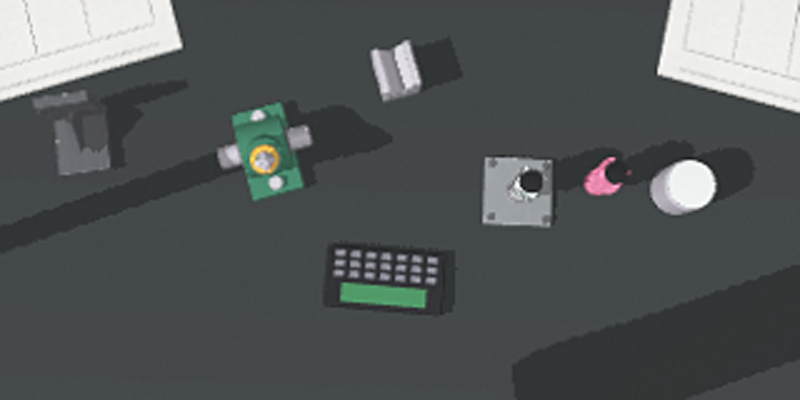

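The real greaser is the silver one standing on the grey plate (scene ~(193,214), top ~(321,204)). The pink one (scene ~(156,230), top ~(350,202)) is the look-alike. I'll confirm this in an enlarged crop.

```bash
python3 - <<'E'
from h import *
import pickle
S=pickle.load(open("f0.pkl","rb"))
def c(n,x,y):
    i=S[n]["color"][y:y+50,x:x+66,::-1]; return cv2.resize(i,None,fx=6,fy=6,interpolation=cv2.INTER_CUBIC)
cv2.imwrite("pics/q.png",np.vstack([np.hstack([c("scene",165,190),c("scene",272,160)]),np.hstack([c("top",290,183),c("top",185,165)])]))
E
```

```text
(no output)
```

View pics/q.png

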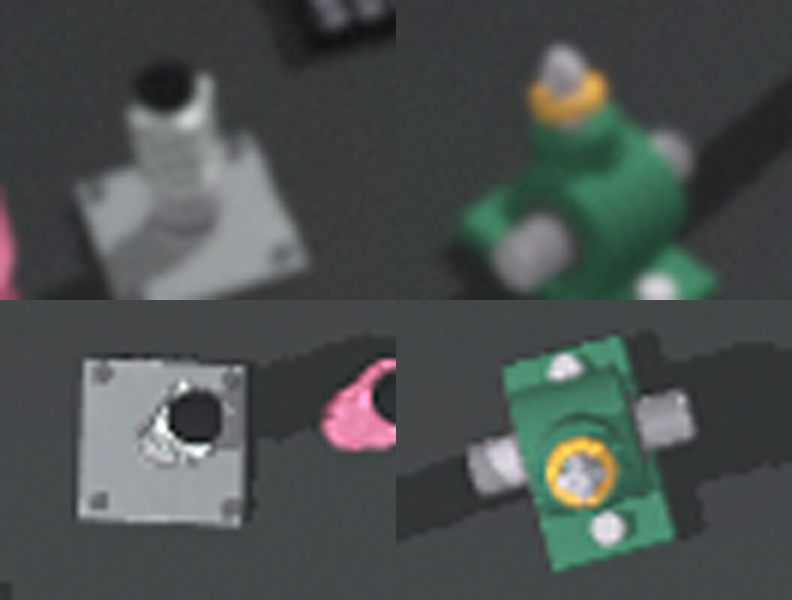

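Confirmed: the silver body with black cap on the plate is the greaser, and it is turned relative to the plate. The nipple's brass collar shows at top ~(216,193).

```bash
cat > fit.py <<'E'
from h import *
import pickle
from scipy.optimize import least_squares
S=pickle.load(open("f0.pkl","rb"));T,C=S["top"],S["scene"]
Pt=lambda x,y:np.array([290+x/6,183+(y-300)/6]); Ph=lambda x,y:np.array([185+(x-396)/6,165+(y-300)/6])
Ps=lambda x,y:np.array([165+x/6,190+y/6]); Pn=lambda x,y:np.array([272+(x-396)/6,160+y/6])
off=.5*(1-1/6)
cs=[Pt(*p) for p in((83,360),(246,366),(241,525),(79,519))]
W=np.array([atz(T,p,.008) for p in cs]);print("stand",W.mean(0).round(4)); e=W[0]-W[1];print("yaw stand",np.degrees(np.arctan2(e[1],e[0]))%90,np.linalg.norm(W-np.roll(W,1,0),axis=1))
cap=tri([T,C],[Pt(193,416),Ps(165,85)]);print("cap tri",cap, atz(T,Pt(193,416),.110),atz(C,Ps(165,85),.110))
hc=[Ph(*p) for p in((503,370),(620,336),(675,538),(555,570))]
m=[(1,1),(1,-1),(-1,-1),(-1,1)]
def hp(v):
    c,s=np.cos(v[2]),np.sin(v[2]);return np.array([[v[0]+c*a*.06-s*b*.035,v[1]+s*a*.06+c*b*.035,v[3]] for a,b in m])
r=least_squares(lambda v:np.r_[(proj(T,hp(v))-hc).ravel(),(v[3]-.014)*300],[.45,.1,.2,.014]);v=r.x;print("housing",v.round(4),np.degrees(v[2]),r.cost,r.fun.round(2))
c,s=np.cos(v[2]),np.sin(v[2]);R=np.array([[c,-s,0],[s,c,0],[0,0,1]])
foot=np.array([v[0],v[1],0])+R@[-.021,0,.09];ax=R@[-np.sin(np.radians(25)),0,np.cos(np.radians(25))]
tip=foot+ax*.0385;col=foot+ax*.018;print("foot",foot,"axis",ax,"tip",tip)
print("pred top tip,col",proj(T,[tip,col]),"obs",Ph(578,468),Ph(582,471))
print("pred scene tip,col",proj(C,[tip,col]),"obs",Pn(562,48),Pn(568,92))
g=cap
cr=atz(C,Ps(207,80),.100);print("corner dir",(cr-atz(C,Ps(165,85),.11))[:2], np.degrees(np.arctan2(*(cr-g)[:2][::-1])))
cr=atz(C,Ps(128,115),.100);print("corner2 dir",(cr-g)[:2], np.degrees(np.arctan2(*(cr-g)[:2][::-1])))
for q in((185,380),(213,450),(155,425),(226,400)):
  cr=atz(T,Pt(*q),.100);print("topc",q,np.linalg.norm((cr-g)[:2]), np.degrees(np.arctan2(*(cr-g)[:2][::-1])))
E
python3 fit.py
```

```text
stand [ 0.5463 -0.1845  0.008 ]
yaw stand 88.57853248178243 [0.08866452 0.09112373 0.08882682 0.08938337]
cap tri [ 0.54798788 -0.18255591  0.10341132] [ 0.54655292 -0.18280597  0.11      ] [ 0.55468203 -0.18245391  0.11      ]
housing [0.5958 0.1488 0.289  0.0137] 16.556915279291186 0.39464751150331884 [-0.38 -0.38  0.21 -0.27  0.31  0.12 -0.14  0.5  -0.1 ]
foot [0.57567825 0.14283348 0.09      ] axis [-0.4050953  -0.12043254  0.90630779] tip [0.56008208 0.13819683 0.12489285]
pred top tip,col [[216.04087399 195.82210551]
 [216.01349459 194.08120445]] obs [215.33333333 193.        ] [216.  193.5]
pred scene tip,col [[296.82799624 167.83634592]
 [298.343754   173.99283016]] obs [299.66666667 168.        ] [300.66666667 175.33333333]
corner dir [-0.00394094  0.0204115 ] 82.35578426679005
corner2 dir [ 0.00790942 -0.01902284] -67.42317351925408
topc (185, 380) 0.01861651085316787 5.021186856121968
topc (213, 450) 0.021122937246089633 -145.34577667958482
topc (155, 425) 0.018112857688858317 105.62216918507245
topc (226, 400) 0.021014186718133425 -66.31021612190176
```

```bash
cat > gfit.py <<'E'
from h import *
import pickle
S=pickle.load(open("f0.pkl","rb"))
def parts(R,mouth,nside=24):
    t=np.linspace(0,2*np.pi,nside,endpoint=False)
    def cyl(r,a,b): return np.array([[r*np.cos(q),r*np.sin(q),z] for z in(a,b) for q in t])
    sq=np.array([[x,y,z] for x in(-.015,.015) for y in(-.015,.015) for z in(.04,.092)])
    return [(P@R.T+mouth) for P in(cyl(.016,0,.04),sq,cyl(.015,.092,.102))]
def sil(f,R,mouth,k=4):
    m=np.zeros((384*k,512*k),np.uint8)
    for P in parts(R,mouth):
        cv2.fillConvexPoly(m,cv2.convexHull(np.round((proj(f,P)+.5)*k-.5).astype(np.int32)),1)
    return m
def rz(a): c,s=np.cos(a),np.sin(a);return np.array([[c,-s,0],[s,c,0],[0,0,1.]])
if __name__=="__main__":
    from scipy.ndimage import gaussian_filter
    from scipy.optimize import minimize
    vision.grab_frame("scene");vision.grab_frame("top")
    M={}
    for n,pt in(("scene",(195,214)),("top",(321,204))):
        r=min(cut_out(n,"greaser_grip"),key=lambda r:np.hypot(*(np.array(r["point"])-pt)));M[n]=r["mask"].astype(float);print(n,r["point"],r["conf"])
    def cost(v,yaw):
        c=0
        for i,n in enumerate(M):
            s=cv2.resize(sil(S[n],rz(yaw),np.array([v[0],v[1],.008])+np.array([v[2+2*i],v[3+2*i],0])).astype(np.float32),(512,384),interpolation=cv2.INTER_AREA)
            c+=((gaussian_filter(s,1)-gaussian_filter(M[n],1))**2).sum()
        return c+2*(np.sum(np.array(v[2:])/.002)**2 if 0 else np.sum((np.array(v[2:])/.002)**2))
    for y in range(0,90,10):
        r=minimize(cost,[.547,-.183,0,0,0,0],args=(np.radians(y),),method="Nelder-Mead",options=dict(maxfev=250,initial_simplex=np.vstack([[.547,-.183,0,0,0,0]]+[np.array([.547,-.183,0,0,0,0])+np.eye(6)[i]*.003 for i in range(6)])))
        print(y,round(r.fun,2),r.x.round(4))
E
python3 gfit.py
```

```text
scene [192.8, 214.1] 0.6
top [319.9, 203.5] 0.57
0 18.43 [ 5.494e-01 -1.814e-01  1.000e-03 -1.000e-04 -4.000e-04 -1.100e-03]
10 15.27 [ 0.5493 -0.1822  0.0007  0.0009 -0.0006 -0.001 ]
20 13.97 [ 5.497e-01 -1.823e-01  8.000e-04  9.000e-04 -6.000e-04 -5.000e-04]
30 13.03 [ 5.494e-01 -1.816e-01  9.000e-04  6.000e-04 -3.000e-04 -9.000e-04]
40 10.27 [ 5.496e-01 -1.817e-01  6.000e-04  8.000e-04 -4.000e-04 -9.000e-04]
50 7.06 [ 5.496e-01 -1.822e-01  5.000e-04  8.000e-04 -4.000e-04 -6.000e-04]
60 8.32 [ 5.493e-01 -1.816e-01  1.100e-03  5.000e-04 -8.000e-04 -9.000e-04]
70 17.15 [ 5.492e-01 -1.815e-01  8.000e-04  3.000e-04 -3.000e-04 -9.000e-04]
80 26.3 [ 5.489e-01 -1.817e-01  8.000e-04  3.000e-04  1.000e-04 -1.200e-03]
```

```bash
python3 -m handwheel '[[[-0.168,0,0],[0,0,0],1],[[-0.168,0,0],[0,0,0],1],[[-0.168,0,0],[0,0,0],1],[[-0.168,0,0],[0,0,0],1],[[0,0,0],[0,0.73,-4.4],1],[[0,0,0],[0,0.73,-4.4],1],[[0,0,0],[0,0.73,-4.4],1],[[0,0,0],[0,0.73,-4.4],1],[[0,0,0],[0,0.73,-4.4],1],[[0,0,0],[0,0.73,-4.4],1],[[0,0,0],[0,0.73,-4.4],1],[[0,0,0],[0,0.73,-4.4],1],[[0,0,0],[0,0.73,-4.4],1],[[0,0,0],[0,0.73,-4.4],1],[[0,0,0],[0,0.73,-4.4],1],[[0,0,0],[0,0.73,-4.4],1],[[0,0,0],[0,0,0],1]]' 60
cat > go.py <<'E'
from h import *
import sys
# remaining move to target pos/R given as args: x y z tilt-axis etc.
def rem(P,R):
    s=telemetry.state();C=np.array(s["orientation"])
    d=C.T@(np.array(P)-s["eef_pos"])*100;w=cv2.Rodrigues(C.T@R)[0].ravel()
    print("t",round(s["time_s"],2),"pos",np.round(s["eef_pos"],4),"q",np.round(s["q"],2),"F",np.round(s["contact_force"],1),"grip",round(s["grip_width"],4));print("shift cm (now axes)",d.round(2),"in target axes",(R.T@(np.array(P)-s["eef_pos"])*100).round(2),"turn",w.round(3))
def down(a):
    a=np.radians(a);y=np.array([np.cos(a),np.sin(a),0]);x=np.array([0,0,-1.]);return np.c_[x,y,np.cross(x,y)]
E
python3 -c "
from go import *
rem([.548,-.183,.16],down(-34))"
```

```text
time_s: 3.32
eef_pos: [0.5518, -0.1653, 0.2404]
orientation: [[0.004, 0.84, -0.542], [-0.005, -0.542, -0.841], [-1.0, 0.006, 0.002]]
contact_force: [-1.0, 0.2, 0.1]
grip_width: 0.0875
t 3.33 pos [ 0.5518 -0.1653  0.2404] q [-0.41  0.32  1.57 -0.    1.25  0.16] F [-1.   0.2  0.1] grip 0.0875
shift cm (now axes) [8.04 0.59 1.68] in target axes [8.04 0.67 1.68] turn [ 0.021  0.002 -0.006]
```

```bash
python3 -m handwheel '[[[0.02,0,-0.006],[2,0.6,1.7],1],[[0,0,0],[3,0,0],1],[[0,0,0],[3,0,0],1],[[0,0,0],[0,0,0],1]]' >/dev/null
python3 -c "
from go import *
rem([.548,-.183,.076],down(-34))
t=vision.grab_frame('top');c=vision.grab_frame('scene')
h=lambda f,x,y:cv2.resize(f['color'][y:y+80,x:x+100,::-1],None,fx=4,fy=4,interpolation=cv2.INTER_CUBIC)
cv2.imwrite('pics/hov.png',np.hstack([h(c,145,160),h(t,275,165)]))
"
```

```text
t 3.83 pos [ 0.5429 -0.19    0.1551] q [-0.45  0.41  1.66 -0.01  1.07  0.15] F [-0.2 -0.1  0.2] grip 0.0879
shift cm (now axes) [ 7.91  0.05 -0.91] in target axes [ 7.91  0.03 -0.87] turn [-0.006  0.005  0.002]
```

View pics/hov.png

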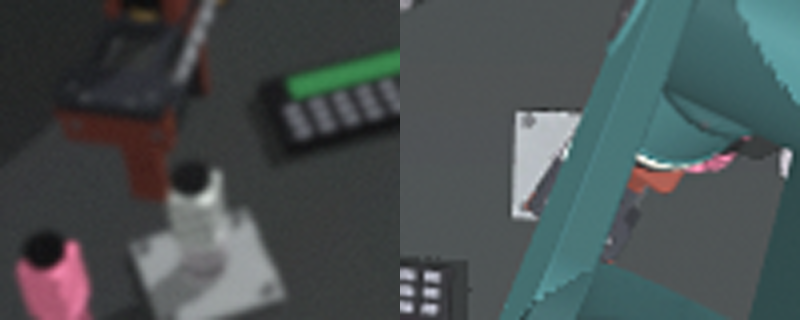

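```bash
python3 -c "
from go import *
c=vision.grab_frame('scene');s=telemetry.state();R=s['orientation'];p=s['eef_pos']
print(proj(c,[p+R@[.017,.045,0],p+R@[.017,.05,0.01],p+R@[.017,.05,-0.01]]))"
python3 -m handwheel '[[[0,0,0],[0,0,-0.9],1],[[0,0,0],[2,0,0],1],[[0,0,0],[2,0,0],1],[[0,0,0],[2,0,0],1],[[0,0,0],[2.2,0,0],1],[[0,0,0],[0,0,0],1]]'
python3 -c "
from go import *
rem([.548,-.183,.072],down(-34))"
```

```text
[[182.44216459 207.34426792]
 [178.10870908 208.29402387]
 [185.67479446 209.27603834]]
time_s: 4.72
eef_pos: [0.5591, -0.184, 0.0824]
orientation: [[0.016, 0.827, -0.562], [-0.012, -0.562, -0.827], [-1.0, 0.02, 0.0]]
contact_force: [-1.0, -0.4, 0.0]
grip_width: 0.0881
t 4.72 pos [ 0.5591 -0.184   0.0824] q [-0.43  0.51  1.71 -0.    0.9   0.17] F [-1.  -0.4  0. ] grip 0.0881
shift cm (now axes) [ 1.02 -0.99  0.54] in target axes [ 1.04 -0.97  0.54] turn [-0.004  0.    -0.02 ]
```

```bash
python3 -m handwheel '[[[0,0,-0.02],[0.5,-0.95,0.5],1],[[0,0,0],[0.4,0,0],1],[[0,0,0],[0,0,0],1],[[0,0,0],[0,0,0],1]]' >/dev/null
python3 -c "
from go import *
rem([.548,-.183,.072],down(-34))"
```

```text
t 5.22 pos [ 0.5502 -0.1833  0.076 ] q [-0.44  0.52  1.72 -0.    0.9   0.16] F [ 0.2  0.7 -0.2] grip 0.0878
shift cm (now axes) [ 0.4  -0.2   0.09] in target axes [ 0.4  -0.2   0.09] turn [-0.003 -0.001 -0.004]
```

```bash
python3 -m handwheel '[[[0,0,0],[0.4,-0.2,0.1],1],[[0,0,0],[0,0,0],0.5],[[0,0,0],[0,0,0],0],[[0,0,0],[0,0,0],0],[[0,0,0],[0,0,0],0],[[0,0,0],[0,0,0],0],[[0,0,0],[0,0,0],0]]' 60
python3 -c "
from go import *
rem([.548,-.183,.072],down(-34))"
```

```text
time_s: 6.1
eef_pos: [0.5481, -0.1832, 0.0721]
orientation: [[0.004, 0.827, -0.562], [-0.002, -0.562, -0.827], [-1.0, 0.005, -0.001]]
contact_force: [0.3, -0.2, -0.4]
grip_width: 0.0313
t 6.1 pos [ 0.5481 -0.1832  0.0721] q [-0.44  0.52  1.73 -0.    0.89  0.16] F [ 0.3 -0.2 -0.4] grip 0.0313
shift cm (now axes) [ 0.01 -0.02 -0.01] in target axes [ 0.01 -0.02 -0.01] turn [-0.004 -0.001 -0.005]
```

```bash
python3 -m handwheel '[[[0,0,0],[-0.7,0,0],0],[[0,0,0],[-0.8,0,0],0],[[0,0,0],[-0.8,0,0],0],[[0,0,0],[-0.8,0,0],0],[[0,0,0],[-1,0,0],0],[[0,0,0],[-2,0,0],0],[[0,0,0],[-4,0,0],0],[[0,0,0],[-4,0,0],0],[[0,0,0],[0,0,0],0]]' 60
cat >> go.py <<'E'
F=np.array([.5757,.1428,.09]);AX=np.array([-.4051,-.1204,.9063])
def tgt(mouth_d,side=np.zeros(3),off=.064):
    # TCP pose with greaser coaxial, mouth at mouth_d from foot; jaw direction chosen by yaw
    x=-AX; y=np.array([np.cos(YAW),np.sin(YAW),0]);y-=x*(x@y);y/=np.linalg.norm(y)
    return F+AX*(mouth_d+off)+side,np.c_[x,y,np.cross(x,y)]
YAW=np.radians(0)
E
python3 -c "
from go import *
import go
for y in(-34,-15,0,15):
    go.YAW=np.radians(y);print(y);rem(*tgt(.07))"
```

```text
time_s: 7.22
eef_pos: [0.5466, -0.1824, 0.2198]
orientation: [[0.003, 0.827, -0.562], [-0.001, -0.562, -0.827], [-1.0, 0.003, -0.0]]
contact_force: [-0.4, -0.3, -3.3]
grip_width: 0.0297
-34
t 7.22 pos [ 0.5466 -0.1824  0.2198] q [-0.44  0.34  1.59 -0.    1.21  0.16] F [-0.4 -0.3 -3.3] grip 0.0297
shift cm (now axes) [  0.79 -19.46 -24.15] in target axes [  3.46 -21.08 -22.5 ] turn [0.044 0.343 0.265]
-15
t 7.22 pos [ 0.5466 -0.1824  0.2198] q [-0.44  0.34  1.59 -0.    1.21  0.16] F [-0.4 -0.3 -3.3] grip 0.0297
shift cm (now axes) [  0.79 -19.46 -24.15] in target axes [  3.46 -12.52 -28.17] turn [-0.285  0.295  0.32 ]
0
t 7.22 pos [ 0.5466 -0.1824  0.2198] q [-0.44  0.34  1.59 -0.    1.21  0.16] F [-0.4 -0.3 -3.3] grip 0.0297
shift cm (now axes) [  0.79 -19.46 -24.15] in target axes [  3.46  -4.29 -30.53] turn [-0.559  0.251  0.361]
15
t 7.22 pos [ 0.5466 -0.1824  0.2198] q [-0.44  0.34  1.59 -0.    1.21  0.16] F [-0.4 -0.3 -3.3] grip 0.0297
shift cm (now axes) [  0.79 -19.46 -24.15] in target axes [  3.46   4.53 -30.49] turn [-0.842  0.2    0.4  ]
```

```bash
python3 -m handwheel '[[[0.015,0.114,0.088],[0,0,0],0],[[0.015,0.114,0.088],[0,0,0],0],[[0.015,0.114,0.088],[0,0,0],0],[[0,0,0],[0,-2.6,-2.8],0],[[0,0,0],[0,-2.6,-2.8],0],[[0,0,0],[0,-2.6,-2.8],0],[[0,0,0],[0,-2.6,-2.8],0],[[0,0,0],[0.3,-2.6,-2.8],0],[[0,0,0],[0.5,-2.6,-2.8],0],[[0,0,0],[0.5,-2.6,-2.8],0],[[0,0,0],[0,0,0],0]]' 60
python3 -c "
from go import *
import go
go.YAW=np.radians(-34);rem(*tgt(.06))"
```

```text
time_s: 8.6
eef_pos: [0.5062, 0.0913, 0.2142]
orientation: [[0.392, 0.745, -0.539], [0.123, -0.623, -0.772], [-0.912, 0.237, -0.336]]
contact_force: [-0.3, 0.3, -3.9]
grip_width: 0.0297
t 8.6 pos [0.5062 0.0913 0.2142] q [-0.06  0.09  2.05  0.26  0.62  0.41] F [-0.3  0.3 -3.9] grip 0.0297
shift cm (now axes) [ 2.28 -1.12 -3.47] in target axes [ 2.29 -1.1  -3.47] turn [-0.014  0.007  0.013]
```

```bash
python3 -m handwheel '[[[-0.014,0.007,0.013],[0.6,-0.6,-1.8],0],[[0,0,0],[0.6,-0.6,-1.8],0],[[0,0,0],[0.6,0,0],0],[[0,0,0],[0,0,0],0]]' >/dev/null
cat > look.py <<'E'
from go import *
import go,sys
from gfit import sil,parts
go.YAW=np.radians(-34)
d=float(sys.argv[1]);rem(*tgt(d))
t=vision.grab_frame('top');c=vision.grab_frame('scene');s=telemetry.state();R=np.array(s['orientation'])
G=np.c_[R[:,1],-R[:,2],-R[:,0]];mouth=s['eef_pos']+R@[.064,0,0]
def h(f,x,y):
    k=6;i=cv2.resize(f['color'][y:y+66,x:x+66,::-1],None,fx=k,fy=k,interpolation=cv2.INTER_CUBIC)
    for P in parts(G,mouth): 
        q=((proj(f,P)+.5-[x,y])*k-.5).astype(np.int32);cv2.polylines(i,[cv2.convexHull(q)],True,(0,255,255),1)
    e=((proj(f,[F,F+AX*.0385])+.5-[x,y])*k).astype(int);cv2.line(i,tuple(map(int,e[0])),tuple(map(int,e[1])),(0,0,255),1)
    return i
cv2.imwrite('pics/'+sys.argv[2],np.hstack([h(c,265,135),h(t,185,160)]))
v=np.array(mouth)-F;print("mouth along",v@AX,"lateral",(v-AX*(v@AX)).round(4),"tilt deg",np.degrees(np.arccos(G[:,2]@AX)))
E
python3 look.py .06 n1.png
```

```text
t 9.1 pos [0.5206 0.1272 0.2023] q [0.04 0.14 2.03 0.19 0.56 0.54] F [-0.1  0.5 -2.8] grip 0.0302
shift cm (now axes) [ 0.2   0.32 -0.32] in target axes [ 0.2   0.32 -0.31] turn [0.001 0.007 0.005]
mouth along 0.06253552410220807 lateral [-0.0038 -0.0007 -0.0018] tilt deg 0.46117016024766305
```

View pics/n1.png

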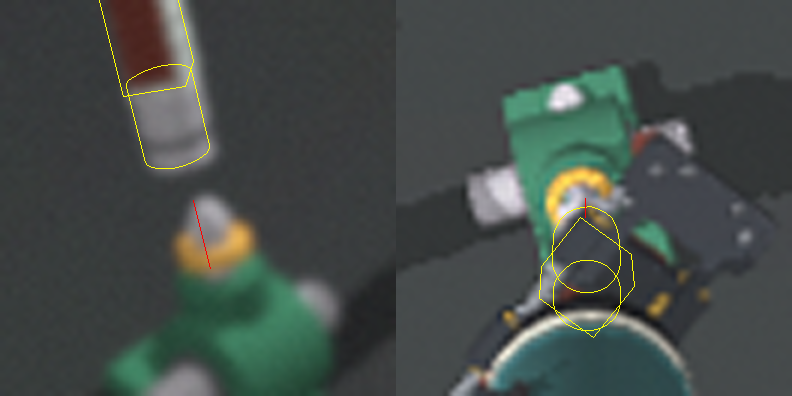

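Scene picture: greaser mouth at about (295,161) px, nipple tip at about (300,168). Top picture: brass ring at about (215.7,193.5). The nipple sits about 2 mm toward +x and +y of my model relative to the greaser, so I correct that and approach.

```bash
sed -i 's/F=np.array(\[.5757,.1428,.09\])/F=np.array([.5778,.1444,.09])/' go.py
python3 -c "
from go import *
import go
go.YAW=np.radians(-34);rem(*tgt(.045))"
```

```text
t 9.2 pos [0.521  0.1271 0.2031] q [0.04 0.14 2.03 0.19 0.56 0.54] F [-0.2  0.3 -3.9] grip 0.0297
shift cm (now axes) [ 1.85  0.33 -0.52] in target axes [ 1.86  0.32 -0.51] turn [0.    0.006 0.003]
```

```bash
python3 -m handwheel '[[[0,0.006,0.003],[0.3,0.32,-0.5],0],[[0,0,0],[0.8,0,0],0],[[0,0,0],[0.7,0,0],0],[[0,0,0],[0,0,0],0],[[0,0,0],[0,0,0],0]]' >/dev/null
python3 look.py .045 n2.png
```

```text
t 9.82 pos [0.5343 0.13   0.1881] q [0.04 0.18 2.03 0.21 0.51 0.53] F [-0.4 -0.4 -2.1] grip 0.0296
shift cm (now axes) [-0.07 -0.11 -0.09] in target axes [-0.07 -0.11 -0.09] turn [-0.001  0.    -0.   ]
mouth along 0.04449053863673288 lateral [ 0.0005 -0.0013  0.    ] tilt deg 0.24749507122893594
```

View pics/n2.png

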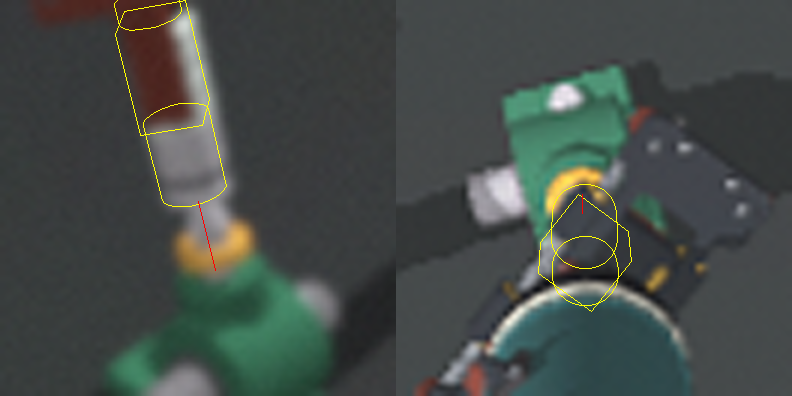

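Scene: mouth at about (297.5,167), stem showing just below and slightly right. The stem is about 1–2 mm further to +y, so I correct and go on gently.

```bash
sed -i 's/F=np.array(\[.5778,.1444,.09\])/F=np.array([.5782,.1454,.09])/' go.py
python3 -m handwheel '[[[0,0,0],[0.1,-0.16,-0.2],0],[[0,0,0],[0.5,0,0],0],[[0,0,0],[0.4,0,0],0],[[0,0,0],[0.4,0,0],0],[[0,0,0],[0,0,0],0],[[0,0,0],[0,0,0],0]]'
cat > st.py <<'E'
from go import *
import go,sys
go.YAW=np.radians(-34);rem(*tgt(float(sys.argv[1])))
s=telemetry.state();f=np.array(s["contact_force"])-[-.2,0,-3.3];R=np.array(s["orientation"])
m=s["eef_pos"]+R@[.064,0,0]-F
print("mouth d",(m@AX).round(4),"F tool",(R.T@f).round(1),"M tool",(R.T@np.array(s["moment"])).round(2),"lat tool",(R.T@(m-AX*(m@AX))*1000).round(1))
E
python3 st.py .025
```

```text
time_s: 10.68
eef_pos: [0.5403, 0.1347, 0.1752]
orientation: [[0.406, 0.747, -0.527], [0.12, -0.615, -0.779], [-0.906, 0.253, -0.339]]
contact_force: [-0.0, 0.4, -4.3]
grip_width: 0.0301
t 10.68 pos [0.5403 0.1347 0.1752] q [0.06 0.21 2.03 0.21 0.48 0.53] F [-0.   0.4 -4.3] grip 0.0301
shift cm (now axes) [0.49 0.03 0.06] in target axes [0.49 0.03 0.06] turn [-0.001 -0.    -0.001]
mouth d 0.0299 F tool [ 1.  -0.3 -0.1] M tool [ 0.   -0.34 -0.2 ] lat tool [-0.  -0.2 -0.6]
```

Nose is inside with no contact force. Going on in smaller steps.

```bash
python3 -m handwheel '[[[0,0,0],[0.3,0.02,0.05],0],[[0,0,0],[0.3,0,0],0],[[0,0,0],[0,0,0],0],[[0,0,0],[0,0,0],0]]' >/dev/null; python3 st.py .02
```

```text
t 11.18 pos [0.5417 0.1344 0.1705] q [0.06 0.22 2.04 0.22 0.47 0.52] F [-3.  -2.5  2.1] grip 0.0301
shift cm (now axes) [ 0.5   0.02 -0.06] in target axes [ 0.5   0.02 -0.06] turn [ 0.    -0.    -0.001]
mouth d 0.025 F tool [-6.3  0.8  1.6] M tool [-0.02 -0.53 -0.33] lat tool [-0.  -0.1  0.6]
```

```bash
python3 -m handwheel '[[[0,0,0],[0.2,0,0],0],[[0,0,0],[0.2,0,0],0],[[0,0,0],[0,0,0],0]]' >/dev/null; python3 st.py .02
```

```text
t 11.55 pos [0.5427 0.1347 0.1678] q [0.06 0.23 2.04 0.22 0.46 0.52] F [-0.2 -1.1 -3. ] grip 0.0298
shift cm (now axes) [ 0.22  0.03 -0.07] in target axes [ 0.22  0.03 -0.07] turn [ 0.001 -0.001 -0.002]
mouth d 0.0222 F tool [-0.4  0.8  0.7] M tool [ 0.   -0.57 -0.25] lat tool [-0.  -0.2  0.6]
```

```bash
python3 -m handwheel '[[[0,0,0],[0.25,0,0],0],[[0,0,0],[0.25,0,0],0],[[0,0,0],[0,0,0],0]]' >/dev/null; python3 st.py .012
```

```text
t 11.93 pos [0.5452 0.1353 0.1622] q [0.06 0.24 2.04 0.23 0.44 0.51] F [  5.1   1.6 -12.1] grip 0.0298
shift cm (now axes) [ 0.4   0.03 -0.08] in target axes [ 0.4   0.03 -0.08] turn [ 0.    -0.    -0.002]
mouth d 0.016 F tool [10.3  0.8 -1. ] M tool [-0.01 -0.12 -0.14] lat tool [-0.  -0.2  0.8]
```

```bash
python3 -m handwheel '[[[0,0,0],[0.25,0,0],0],[[0,0,0],[0.25,0,0],0],[[0,0,0],[0,0,0],0]]' >/dev/null; python3 st.py .012
```

```text
t 12.3 pos [0.5474 0.136  0.1576] q [0.06 0.25 2.04 0.23 0.43 0.51] F [-5.  -2.4  5.3] grip 0.0299
shift cm (now axes) [-0.11  0.02 -0.06] in target axes [-0.11  0.02 -0.06] turn [ 0.    -0.    -0.002]
mouth d 0.0109 F tool [-10.1   0.    1.5] M tool [ 0.   -0.67 -0.29] lat tool [-0.  -0.1  0.6]
```

Snap seen (+10 N pull-on at 16 mm), and the collar is now resisting. I push on until I feel its stop.

```bash
python3 -m handwheel '[[[0,0,0],[0.2,0,0],0],[[0,0,0],[0.1,0,0],0],[[0,0,0],[0,0,0],0]]' >/dev/null; python3 st.py .008
```

```text
t 12.68 pos [0.5481 0.1363 0.1558] q [0.06 0.26 2.04 0.23 0.43 0.51] F [-5.5 -1.7  6. ] grip 0.03
shift cm (now axes) [ 0.09  0.02 -0.06] in target axes [ 0.09  0.02 -0.06] turn [ 0.001 -0.001 -0.002]
mouth d 0.0089 F tool [-10.7  -0.5   0.9] M tool [-0.05 -0.76 -0.39] lat tool [-0.  -0.1  0.6]
```

```bash
python3 -m handwheel '[[[0,0,0],[0.2,0,0],0],[[0,0,0],[0.15,0,0],0]]' >/dev/null; python3 st.py .008
```

```text
t 12.93 pos [0.5485 0.1365 0.1551] q [0.06 0.26 2.04 0.24 0.42 0.5 ] F [-18.4  -7.7  27.7] grip 0.03
shift cm (now axes) [ 0.02  0.03 -0.06] in target axes [ 0.02  0.03 -0.06] turn [ 0.002 -0.002 -0.003]
mouth d 0.0082 F tool [-36.4  -1.    5. ] M tool [-0.01 -1.51 -0.61] lat tool [-0.  -0.1  0.4]
```

```bash
python3 look.py .008 n3.png; for i in 1 2 3; do python3 -c "
from h import *
for _ in range(4): vision.grab_frame('top')"; python3 st.py .008|tail -1; done
```

```text
t 12.93 pos [0.5485 0.1365 0.1551] q [0.06 0.26 2.04 0.24 0.42 0.5 ] F [-18.4  -7.7  27.7] grip 0.03
shift cm (now axes) [ 0.02  0.03 -0.06] in target axes [ 0.02  0.03 -0.06] turn [ 0.002 -0.002 -0.003]
mouth along 0.008217727727939305 lateral [-0.0003 -0.0003 -0.0002] tilt deg 0.33251818307932823
mouth d 0.0082 F tool [-31.4  -2.1   3.5] M tool [ 0.   -1.31 -0.57] lat tool [-0.  -0.1  0.5]
mouth d 0.0082 F tool [-31.8  -1.1   4.4] M tool [ 0.05 -1.35 -0.63] lat tool [-0.  -0.1  0.5]
mouth d 0.0082 F tool [-30.9  -1.9   4.6] M tool [ 0.04 -1.34 -0.61] lat tool [-0.  -0.1  0.5]
```

View pics/n3.png

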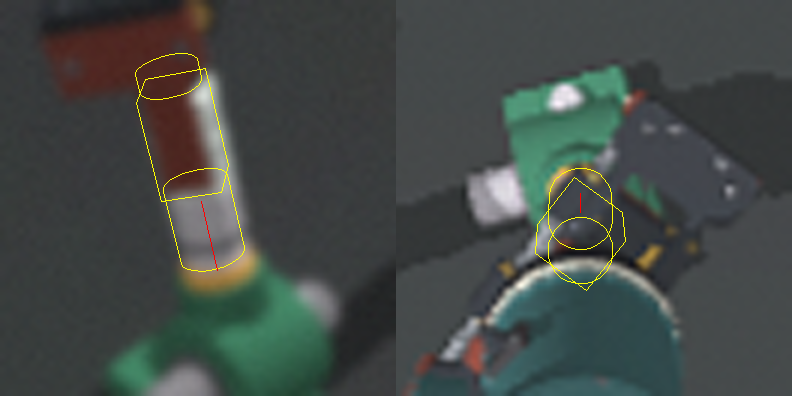

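The picture shows the greaser seated squarely on the nipple at about scene (301,178), with the collar pushed down under it. The push holds steady at about 31 N.

```bash
python3 -c "
from workcell import env; print(env.sign_off())"
```

```text
the job is handed in; nothing more can be done
None
```

The greaser is on the slanted nipple, snapped over the locking balls, and the arm is still gripping it and pushing it in. I handed the job in that way; `sign_off` reports no verdict.

- **Picking:** I took the silver greaser off its post, not the pink look-alike, with a 60 N grip, and lifted it straight up clear of the post.
- **Snap:** Pushing along the nipple's axis, a pull-on of about 10 N at 16 mm from the foot showed the snap. That fits the 17 mm given.
- **Collar:** The open end then stopped at about 8.2 mm from the foot, with the force rising sharply to 36 N. That puts the collar at about 9.8 of its 10 mm, at its stop.
- **Hold before hand-in:** The push stayed at about 31 N for 0.6 s with no movement. The grip opening was 30 mm and the greaser was about 0.3° off the nipple's estimated axis.
- **Caveats:** The two cameras disagreed by 2–3 mm on where the nipple is, so I corrected that by looking at it next to the greaser. The collar depth comes from the arm's position and the force, because the collar is only partly visible in the last picture. I planned the moves clear of the other things on the bench and no stray contact force showed, but I did not measure their positions again at the end.

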